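Clamp a glue-up, close the glue and start the timer

ROBOT

A 7-joint arm with a two-finger parallel gripper is mounted at the origin on the work surface. World frame = base frame: x ahead of the robot, y to its left, z up, the work surface at z = 0. Lengths are in m, angles in rad, forces in N, time in s.
With the tool pointing down it reaches from about 0.425 to 0.925 m from the base axis. Payload 6.8 kg.
Tool frame: the origin (TCP) lies midway between the tips of the shut fingers; the grasp point (between the pads) lies 19 mm behind it (bot.hold_point_z is the distance from the TCP to the grasp point, in m); z points along the fingers, y is the line along which they close (so a half turn about z gives the same grasp; the last joint's range is limited). The gripper opens to 85 mm and grips with 20 to 120 N. Pads are 22 mm wide; open, the fingers measure 114 mm over their backs; the gripper's body (76 mm by 85 mm) begins 54 mm behind the grasp point. The pads swing forward as they close: fully open they stand 13 mm farther back than shut.
Start: joints at [1.138, 0.477, 0.022, 1.555, -0.011, 1.109, -0.083], TCP at [0.215, -0.64, 0.231] pointing down, gripper open.
Joint ranges: [-2.96, 2.96], [-0.34, 2.1], [-1.41, 1.46], [0.24, 2.44], [-1.37, 4.51], [0.17, 1.92], [-2.96, 2.96]. Speed limits (rad/s): [2.39, 2.39, 3.14, 3.14, 3.14, 3.14, 3.14].

INTERFACE

Orientations are given as a unit quaternion [w, x, y, z].
In Python, from station import bot gives the robot as it stands. The module is installed in compiled form; this text tells all that it offers.
- The arm moves only by the tool step_arm, never from a script. Its argument "increments" is a list that holds one entry, the list of rows, each a list of 7 numbers: the opening, from -1 (shut) to 1 (fully open), then the shift along the tool's x, y, z in mm, then the turn, a rotation vector about the tool's x, y, z in degrees. In form: [[[grip, x, y, z, ax, ay, az], ...]]. A call has 1 to 10 rows; each row is the pose to reach, as a shift and turn from the pose commanded when the call began, along the tool's axes at that moment; what a row does not reach only later rows make up. A row lasts 1/12 s, in which the tool goes at most 41.7 mm and 7.16 degrees, less where a joint would pass 70% of its speed; a pose out of reach is approached as far as the arm can. A call with a gripper value outside its range is refused whole. The fingers move at their own pace and stop on an object; "force" is the grip in N (left out, the last holds). Time passes only in rows, so rows that repeat a pose let the fingers close. It gives the time, the measured TCP pose, the force, the opening and the grip force at its end, in the units of the state.
- bot.get_obs(): the state, without advancing time (a new reading comes with each control period).
- bot.read_camera(name): name is "scene" or "top" or "wrist"; returns a dict with "image" (420x560x3 uint8, red, green, blue), "camera_matrix" (3x3 intrinsics, pixels), "R" (3x3) and "t" (3): a world point X has camera coordinates R X + t. Camera axes: x right, y down, z forward; pixel columns grow to the right and rows downward; lengths in m; the calibration is good to about 2 mm. A picture is of the moment at which its call begins. There is no depth.
- bot.hand_in(): hands the job in; it is judged then, once.
The state is a dict: "t": time; "q": joint angles; "joint_vel": joint speeds; "joint_torque": joint torques, N m; "eef_pos": TCP position; "tool_rot": TCP orientation; "contact_force": force on the tool from outside, world axes, zero at the start; "torque": the same for the moment, N m; "gripper_width": opening from 0.0 (shut) to 1.0 (fully open); "grasp_force": force on a finger pad.
Only numpy, scipy, OpenCV 4.12 (cv2) and the standard library are available. Lean on these libraries where they do the work, as an engineer would, in place of code of your own. Each camera call takes 0.05 s, during which the arm holds its last target. There are 200 camera calls.

TASK

The two boards standing in the vice have just been glued together: clip all the spring clamps that are on the bench over their two upright edges, at least one clamp on each edge, each with its pads well onto the wood and clamps on the same edge clearly apart, and put the lid on the glue tub and press it down fully home. Only then set the timer, pressing one key at a time and letting each come up again: the round key, then the square key next to it, then the long bar. Leave the other square key and everything else on the bench alone.

Things in the scene. Friction and masses are not known exactly. Their poses are not given: they have to be found in the camera images.
- clamp1: black spring clamp (orange tips) like a big clothes peg, 116 mm long, 26 thick, 0.09 kg; 2 to 4 alike lie flat on the bench. Origin: pivot axis, underside; x to the jaws, z up along the pivot. Handles reach 12 to 64 mm behind the pivot: 45 behind it 60 wide outside at rest, about 28 with parallel faces when squeezed to the stop (18 N a side), 44 when clipped on the boards; 72 wide at their ends
- clamp1_bite (a point): midpoint between clamp1's jaw pads: 41 mm ahead of the pivot (its x), 13 mm above its underside; axes as the clamp's. The orange pads are 22 mm long (30 to 52 ahead of the pivot) and 24 tall; with handles squeezed to the stop they stand 26 (root) to 34 mm (tips) apart, let go they shut; on the boards they grip with about 15 N and hold the clamp up
- clamp2: another spring clamp, the same as clamp1 in every way, or absent
- clamp2_bite (a point): midpoint between clamp2's jaw pads, as clamp1_bite
- clamp3: another spring clamp, the same as clamp1 in every way, or absent
- clamp3_bite (a point): midpoint between clamp3's jaw pads, as clamp1_bite
- clamp4: another spring clamp, the same as clamp1 in every way, or absent
- clamp4_bite (a point): midpoint between clamp4's jaw pads, as clamp1_bite
- vice: blue drill-press vice fixed to the bench, gripping the boards upright; steel jaws 104 mm wide (y), tops 62 mm above the bench; base 150 wide at most; its screw with a 110 mm cross bar, 36 mm up, reaches 113 mm along its +x (away from the robot); on the other side it ends 60 mm from its origin. Origin: on the bench under the boards; z up
- boards: two boards, one pale, one dark, glued face to face, fixed upright in the vice: together 16 mm thick (x), 140 wide (y), 200 tall (z). Origin: centre of the underside, 24 mm above the bench, so their top is at 224. The two upright edges are at y = +70 and -70, each 18 mm beyond the vice jaws, which cover the lowest 38 mm of the faces
- tub: white glue tub fixed to the bench, 84 mm across, shoulder at 64 high, with a neck 51 across up to 80 high, chamfered at the top. Round the neck sits a black rubber seal 66 across, top at 72; it slides down 6 mm only under a push of about 9 N and then stays down. Origin: centre of the underside, z up
- lid: the tub's loose white press-on lid, skirt down on the bench: 62 mm across, 26 tall, hollow below 55 across and 16 deep (2 mm play round the neck), 0.04 kg. Origin: centre of the skirt's underside, z up. Put on loosely it rests on the seal, origin 72 mm above the tub's; pressed fully home it is 66 above the tub's
- timer: grey bench timer fixed to the bench, 130 (x) by 160 (y) by 34 mm tall, raised black display, 46 high, along its +x side. Origin: centre of the underside, z up. Four white keys, tops 44 mm above the bench, go down 6 mm (4.5 N) and spring back. At x = 0: round key at y = +46, square at 0, another square at -46; at x = -42, y = 0 a long bar key, nearer the robot
- key_round (a joint): how far the round key, 28 mm across (clears the timer) is down, in m: 0 = up, 0.006 = fully down
- key_mid (a joint): how far the square key, 26 mm, in the middle of the row, next to the round key (sets half an hour) is down, in m: 0 = up, 0.006 = fully down
- key_end (a joint): how far the other square key, 26 mm, at the end of the row away from the round key (not to be pressed) is down, in m: 0 = up, 0.006 = fully down
- key_bar (a joint): how far the long bar key, 22 by 100 mm (starts the timer) is down, in m: 0 = up, 0.006 = fully down
- offcut: a pale wood offcut 50 x 90 x 22 mm; a bystander, to be left alone. Origin: centre of its underside
- screwdriver: a screwdriver with yellow handle, length 210 mm; a bystander, to be left alone. Origin: centre of its underside
- brush: a flat brush, long side 200 mm; a bystander, to be left alone. Origin: centre of its underside
- wrench: a spanner, length 170 mm; a bystander, to be left alone. Origin: centre of its underside
- spraycan: a spray can, 60 across and 190 tall mm; a bystander, to be left alone. Origin: centre of its underside
- tin: a green tin with a steel cap, 74 across and 70 tall mm; a bystander, to be left alone. Origin: centre of its underside
- spreader: a flat glue spreader with a handle, length 190 mm; a bystander, to be left alone. Origin: centre of its underside
Not all that is in view belongs to the job. Leave any blue or purple look-alike of the clamp2 alone.

How it is judged:
On the way, in this order (a step that is already met when the one before it is completed fails the run):
1. every clamp present grips the boards' upright edges (at least one on each edge, 40 mm or more apart) and is let go, and the lid is fully home on the tub ((y of clamp1_bite in the frame of boards between 0.035 and 0.067 m or y of clamp1_bite in the frame of boards between -0.067 and -0.035 m) and x of clamp1_bite in the frame of boards between -0.008 and 0.008 m and z of clamp1_bite in the frame of boards between 0.038 and 0.2 m and contact force between each of clamp1, clamp2, clamp3, clamp4 and boards above 4 N and linear speed of each of clamp1, clamp2, clamp3, clamp4 below 0.03 m/s and (y of clamp2_bite in the frame of boards between 0.035 and 0.067 m or y of clamp2_bite in the frame of boards between -0.067 and -0.035 m) and x of clamp2_bite in the frame of boards between -0.008 and 0.008 m and z of clamp2_bite in the frame of boards between 0.038 and 0.2 m and (y of clamp3_bite in the frame of boards between 0.035 and 0.067 m or y of clamp3_bite in the frame of boards between -0.067 and -0.035 m) and x of clamp3_bite in the frame of boards between -0.008 and 0.008 m and z of clamp3_bite in the frame of boards between 0.038 and 0.2 m and (y of clamp4_bite in the frame of boards between 0.035 and 0.067 m or y of clamp4_bite in the frame of boards between -0.067 and -0.035 m) and x of clamp4_bite in the frame of boards between -0.008 and 0.008 m and z of clamp4_bite in the frame of boards between 0.038 and 0.2 m and (y of clamp1_bite in the frame of boards between 0.035 and 0.067 m or y of clamp2_bite in the frame of boards between 0.035 and 0.067 m or y of clamp3_bite in the frame of boards between 0.035 and 0.067 m or y of clamp4_bite in the frame of boards between 0.035 and 0.067 m) and (y of clamp1_bite in the frame of boards between -0.067 and -0.035 m or y of clamp2_bite in the frame of boards between -0.067 and -0.035 m or y of clamp3_bite in the frame of boards between -0.067 and -0.035 m or y of clamp4_bite in the frame of boards between -0.067 and -0.035 m) and distance between clamp1_bite and clamp2_bite above 0.04 m and distance between each of clamp1_bite, clamp2_bite and clamp3_bite above 0.04 m and distance between each of clamp1_bite, clamp2_bite, clamp3_bite and clamp4_bite above 0.04 m and contact force between the fingers and clamp1 below 0.1 N and contact force between the fingers and clamp2 below 0.1 N and contact force between the fingers and clamp3 below 0.1 N and contact force between the fingers and clamp4 below 0.1 N and horizontal distance between lid and tub below 0.005 m and z of lid in the frame of tub between 0.062 and 0.0685 m and angle between lid's own z axis and vertical below 0.08 rad), for 0.2 s.
2. the round key is pressed down, alone (value of joint key_round above 0.0042 m and value of joint each of key_mid, key_end, key_bar below 0.0015 m), for 0.05 s.
3. the middle square key is pressed down, alone (value of joint key_mid above 0.0042 m and value of joint each of key_round, key_end, key_bar below 0.0015 m), for 0.05 s.
4. the long bar key is pressed down, alone (value of joint key_bar above 0.0042 m and value of joint each of key_round, key_mid, key_end below 0.0015 m), for 0.05 s.
At the end, for the whole second after the job is handed in: Every clamp grips the boards, bite point 3 to 35 mm inside an upright edge and within 8 mm of mid-thickness, one or more per edge, bites 40 mm or more apart, still and let go; lid level, within 5 mm of the tub's axis and 2.5 mm of home; all keys up (all of step 1 and value of joint each of key_round, key_mid, key_end, key_bar below 0.0015 m); the robot touches nothing.
It fails at once if the other square key is pressed (value of joint key_end above 0.003 m).
It fails at once if a bystander (offcut, screwdriver, brush, spanner, spray can, tin or spreader) is pushed 40 mm or more out of its place or knocked over (distance of any of offcut, screwdriver, brush, wrench, spraycan, tin, spreader from where it was at the start of the episode above 0.04 m).
Of clamp1, clamp2, clamp3, clamp4 only 2 to 4 are there at a start; the rules pass over those that are not, and their reading is None.
At some moment in a run one of clamp1, clamp2, clamp3, clamp4, lid may be knocked a few centimetres aside while the robot is not near it.
Once in a run the grip may slacken for a moment while it holds something.
It also fails if it takes over 210 s, if anything falls off the work surface, if the arm or the gripper's body presses on something with over 40 N, if the wrist force passes 120 N, or if a joint passes its speed limit or range.

## Working session

There is one attempt and no reset: what is moved stays moved. The work goes in short steps, Python scripts to look and compute and a tool call to move; the robot and the scene stay as the last step left them, time stands still between calls to the robot, and variables do not carry over. Pictures are saved under pics/ and viewed, at most 14 in all, crops included, and the job is handed in when it is done.

Besides the shell and the picture viewer there is one more tool, called after "Request:" as name([rows], argument=value, ...), one row to a line, values as JSON. step_arm: Moves the arm, as the interface text tells. Its arguments: {"type":"object","properties":{"increments":{"type":"array"},"force":{"type":"number"}},"required":["increments"]}

```bash
mkdir -p pics
python3 - <<'E'
from station import bot
import cv2
o=bot.get_obs()
print({k:o[k] for k in('t','eef_pos','tool_rot','gripper_width')},bot.hold_point_z)
for n in("scene","top"):
    c=bot.read_camera(n)
    cv2.imwrite(f"pics/{n}0.png",cv2.resize(c["image"][:,:,::-1],(800,600),interpolation=cv2.INTER_CUBIC))
    print(n,c["camera_matrix"].tolist(),c["R"].tolist(),c["t"].tolist())
E
```

```text
{'t': 0.0, 'eef_pos': array([ 0.21525215, -0.63912942,  0.23032239]), 'tool_rot': array([-8.98122711e-04,  9.86839036e-01,  1.61703048e-01, -1.88541555e-04]), 'gripper_width': 0.999314484608388} 0.0187
scene [[443.1032187527548, 0.0, 271.64057401720765], [0.0, 443.1032187527548, 206.32473264859158], [0.0, 0.0, 1.0]] [[0.7680030539121749, 0.6404441983011177, -0.0015931239787900977], [0.36871784265477586, -0.44418746598355885, -0.8165443328877575], [-0.523658726356757, 0.6265211280759361, -0.5772805335232392]] [-0.4516262505892693, -0.11640552269856051, 1.676351957879785]
top [[408.2820389345951, 0.0, 273.440161282513], [0.0, 408.2820389345951, 211.77245400356378], [0.0, 0.0, 1.0]] [[0.01798679599012129, -0.9998381981680472, -0.0002294647729631133], [-0.9850693952797913, -0.017681807973513982, -0.17124730698581603], [0.17121554150577653, 0.003306229099752269, -0.9852280483197908]] [0.08493741255408546, 0.5414949076780131, 1.0362892029929425]
```

View pics/scene0.png

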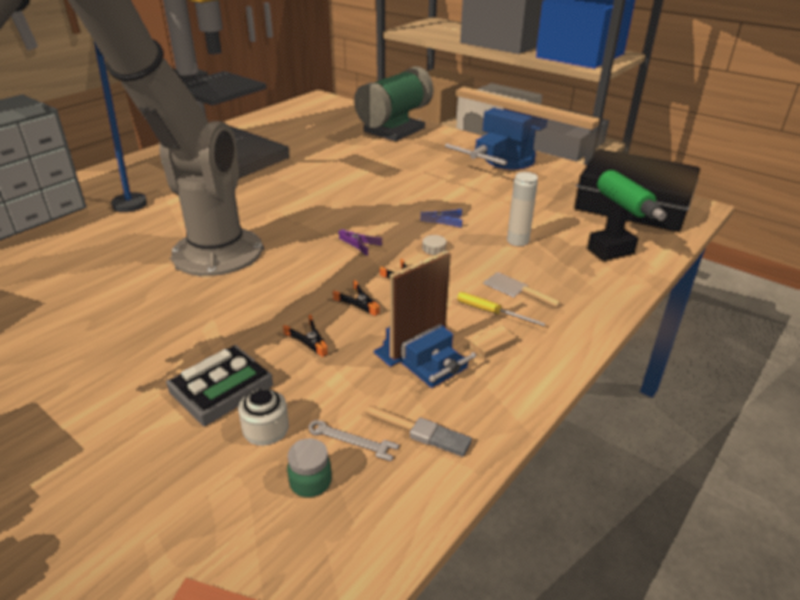

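View pics/top0.png

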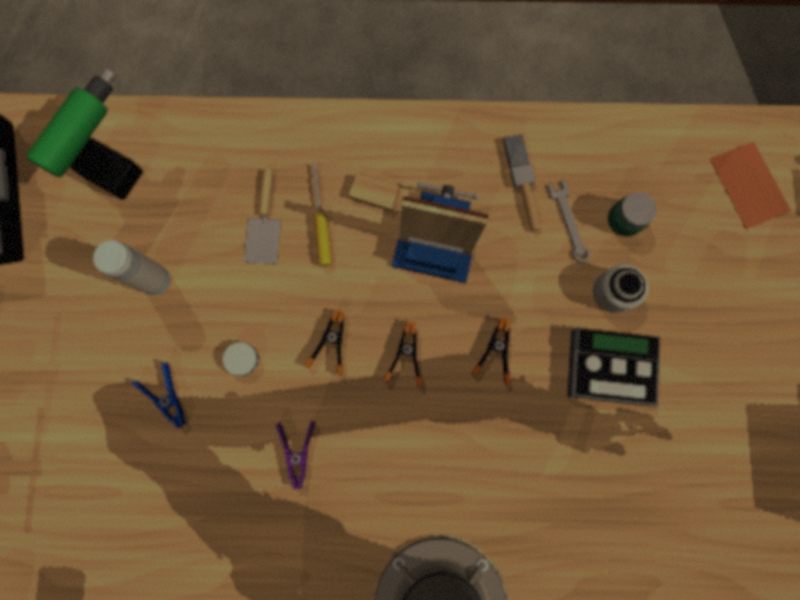

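```bash
cat > h.py <<'E'
import numpy as np, cv2
from station import bot
from scipy.spatial.transform import Rotation as Ro
def ray(c,u,v,z):
    K,R,t=(np.array(c[k]) for k in("camera_matrix","R","t"))
    C=-R.T@t; d=R.T@np.linalg.solve(K,[u,v,1.]); return C+d*(z-C[2])/d[2]
def proj(c,X):
    p=np.array(c["R"])@np.array(X)+np.array(c["t"]); p=np.array(c["camera_matrix"])@p; return p[:2]/p[2]
def crop(c,x0,y0,w,h,s,name):
    im=c["image"][y0:y0+h,x0:x0+w,::-1]
    im=cv2.resize(im,None,fx=s,fy=s,interpolation=cv2.INTER_CUBIC)
    im=np.clip(im.astype(float)*1.5,0,255).astype(np.uint8)
    for g in range(0,w,20): cv2.putText(im,str(x0+g),(int(g*s),10),0,.35,(255,255,0)); cv2.line(im,(int(g*s),12),(int(g*s),18),(255,255,0))
    for g in range(0,h,20): cv2.putText(im,str(y0+g),(0,int(g*s)+4),0,.35,(255,255,0))
    cv2.imwrite("pics/"+name,im)
def tool():
    o=bot.get_obs(); q=o["tool_rot"]; return np.array(o["eef_pos"]),Ro.from_quat([q[1],q[2],q[3],q[0]])
def down(yaw):  # tool down; tool y axis at world angle yaw (deg)
    a=np.radians(yaw); y=np.array([np.cos(a),np.sin(a),0]); z=np.array([0,0,-1.]); return Ro.from_matrix(np.c_[np.cross(y,z),y,z])
def inc(p1,r1,p0=None,r0=None):
    if p0 is None: p0,r0=tool()
    return np.round(r0.inv().apply(np.array(p1)-p0)*1000,1).tolist(),np.round(np.degrees((r0.inv()*r1).as_rotvec()),1).tolist()
E
python3 - <<'E'
from h import *
c=bot.read_camera("top")
crop(c,150,205,220,80,3.6,"a.png")
crop(c,265,125,205,163,3.65,"b.png")
print(-np.array(c["R"]).T@np.array(c["t"]))
E
```

```text
[0.35445349 0.09107207 1.11373022]
```

View pics/a.png

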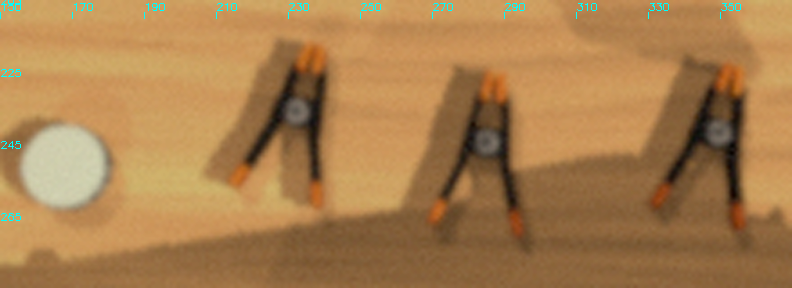

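View pics/b.png

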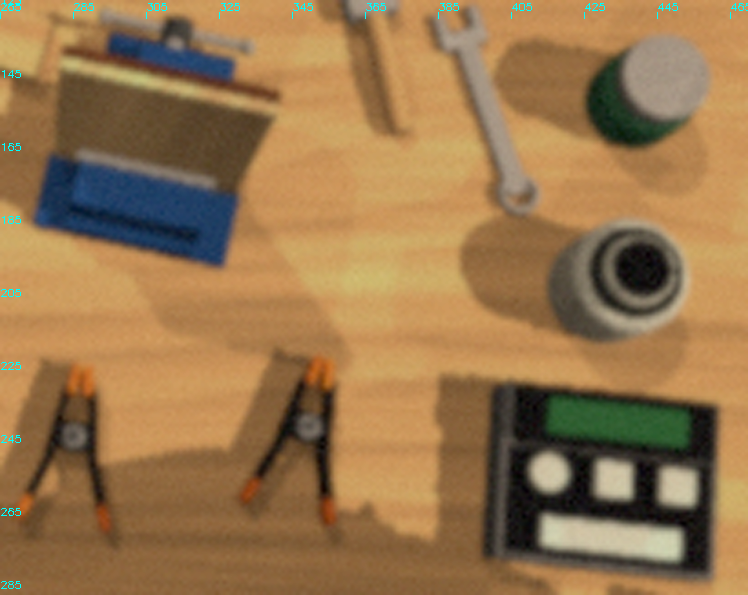

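Run:
```python
from h import *
c=bot.read_camera("top")
A=lambda x,y,z:ray(c,150+x/3.6,205+y/3.6,z)
B=lambda x,y,z:ray(c,265+x/3.65,125+y/3.65,z)
for n,pv,h1,h2,j in(("A",(297,112),(238,178),(317,197),(311,57)),("B",(487,142),(437,213),(517,224),(494,88)),("C",(718,133),(659,196),(737,218),(729,78))):
    p=A(*pv,.026);m=(A(*h1,.02)+A(*h2,.02))/2;jj=A(*j,.02);d=jj-m
    print(n,p.round(4),m.round(4),jj.round(4),np.degrees(np.arctan2(d[1],d[0])).round(1),np.linalg.norm(d[:2]).round(3),np.linalg.norm((A(*h1,.02)-A(*h2,.02))))
print("lid",A(64,166,.026))
for n,x,y in(("round",549,472),("mid",614,479),("end",678,487),("bar",612,538)):print(n,B(x,y,.044).round(4))
print("tub",B(641,269,.08), "seal",B(641,269,.072))
l=B(62,57,.224);r=B(278,104,.224);print("boards",l,r,(l+r)/2,np.linalg.norm(l-r))
s=bot.read_camera("scene"); crop(s,245,165,125,120,5,"s.png")
for X in(l,r): print(proj(s,X))
```

```text
A [0.4754 0.2031 0.026 ] [0.4196 0.2162 0.02  ] [0.5178 0.1946 0.02  ] -12.4 0.101 0.06046211672921143
B [0.4556 0.0616 0.026 ] [0.3995 0.0681 0.02  ] [0.4968 0.0567 0.02  ] -6.7 0.098 0.05958318304674584
C [ 0.4654 -0.1096  0.026 ] [ 0.4109 -0.0952  0.02  ] [ 0.5075 -0.1196  0.02  ] -14.2 0.1 0.05942440106874384
lid [0.43225684 0.3737998  0.026     ]
round [ 0.4342 -0.2781  0.044 ]
mid [ 0.4301 -0.3244  0.044 ]
end [ 0.4252 -0.3698  0.044 ]
bar [ 0.3883 -0.3209  0.044 ]
tub [ 0.57613437 -0.33675609  0.08      ] seal [ 0.57784995 -0.34006704  0.072     ]
boards [0.67413418 0.07753063 0.224     ] [ 0.64597117 -0.05710712  0.224     ] [0.66005268 0.01021176 0.224     ] 0.13755172996339765
[312.79436313 175.94854698]
[274.49292002 192.81470141]
```

View pics/s.png

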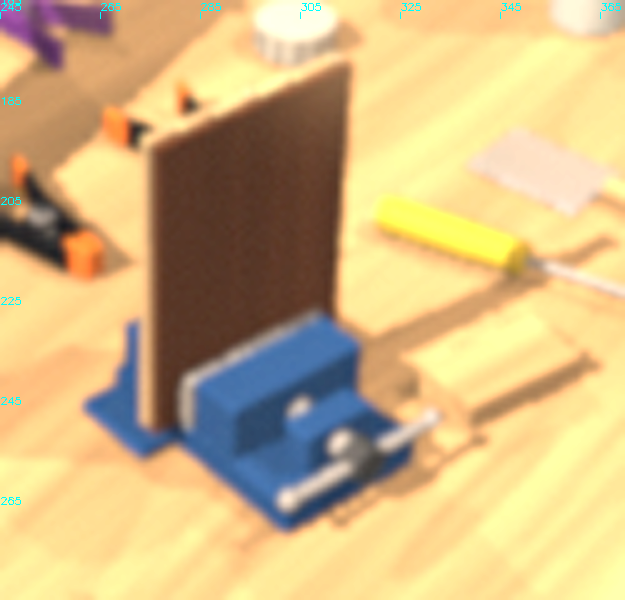

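```bash
cat >> h.py <<'E'
def off(p,ang,d): a=np.radians(ang); return np.array([p[0]+d*np.cos(a),p[1]+d*np.sin(a)])
def plan(*wps):  # (x,y,z,yaw of tool y)
    p0,r0=tool(); print("at",p0.round(4))
    for x,y,z,w in wps:
        p1,r1=np.array([x,y,z]),down(w); print((x,y,z,w),*inc(p1,r1,p0,r0)); p0,r0=p1,r1
BC=np.array([.6601,.0102])
def bd(by,bx=0): return off(off(BC,78.2,by),-11.8,bx).round(4)
E
python3 - <<'E'
from h import *
g=off((.4654,-.1096),-14.2,-.045);print(g)
plan((*g,.15,-104.2),(*g,.003,-104.2))
E
```

```text
[ 0.42177496 -0.09856117]
at [ 0.2153 -0.6395  0.2308]
(np.float64(0.42177495925471875), np.float64(-0.09856116763545389), 0.15, -104.2) [368.3, -446.7, 81.2] [-0.0, 0.0, 32.8]
(np.float64(0.42177495925471875), np.float64(-0.09856116763545389), 0.003, -104.2) [0.0, 0.0, 147.0] [0.0, 0.0, 0.0]
```

Request:
step_arm([
  [[1,368.3,-446.7,81.2,0,0,32.8],[1,368.3,-446.7,81.2,0,0,32.8],[1,368.3,-446.7,81.2,0,0,32.8],[1,368.3,-446.7,81.2,0,0,32.8],[1,368.3,-446.7,81.2,0,0,32.8],[1,368.3,-446.7,81.2,0,0,32.8],[1,368.3,-446.7,81.2,0,0,32.8],[1,368.3,-446.7,81.2,0,0,32.8],[1,368.3,-446.7,81.2,0,0,32.8],[1,368.3,-446.7,81.2,0,0,32.8]],
])

```text
t: 1.08
eef_pos: [0.3629, -0.2524, 0.1735]
tool_rot: [0.0, 0.992, -0.124, 0.0]
contact_force: [0.8, 0.0, -0.5]
gripper_width: 0.996
grasp_force: 0.0
```

Run:
```python
from h import *
plan((.4218,-.0986,.13,-104.2),(.4218,-.0986,.003,-104.2))
```

```text
at [ 0.3629 -0.2524  0.1735]
(0.4218, -0.0986, 0.13, -104.2) [19.3, -163.6, 43.4] [0.0, -0.0, -0.0]
(0.4218, -0.0986, 0.003, -104.2) [0.0, 0.0, 127.0] [0.0, 0.0, 0.0]
```

Request:
step_arm([
  [[1,19.3,-163.6,43.4,0,0,0],[1,19.3,-163.6,43.4,0,0,0],[1,19.3,-163.6,43.4,0,0,0],[1,19.3,-163.6,43.4,0,0,0],[1,19.3,-163.6,43.4,0,0,0],[1,19.3,-163.6,43.4,0,0,0],[1,19.3,-163.6,43.4,0,0,0],[1,19.3,-163.6,43.4,0,0,0]],
])

```text
t: 1.75
eef_pos: [0.421, -0.1019, 0.1302]
tool_rot: [0.0, 0.992, -0.125, 0.0]
contact_force: [0.4, -0.6, -0.3]
gripper_width: 0.999
grasp_force: 0.0
```

Run:
```python
from h import *
plan((.4218,-.0986,.003,-104.2)); c=bot.read_camera("wrist")
crop(c,0,0,560,420,1.4,"w.png")
d=np.radians(-14.2)
for a in(0,.041,-.045): print(a,proj(c,[*off((.4654,-.1096),-14.2,a),.02]).round())
```

```text
at [ 0.421  -0.1019  0.1302]
(0.4218, -0.0986, 0.003, -104.2) [-0.1, -3.4, 127.2] [0.0, -0.0, -0.1]
0 [276. 159.]
0.041 [276. 105.]
-0.045 [277. 212.]
```

View pics/w.png

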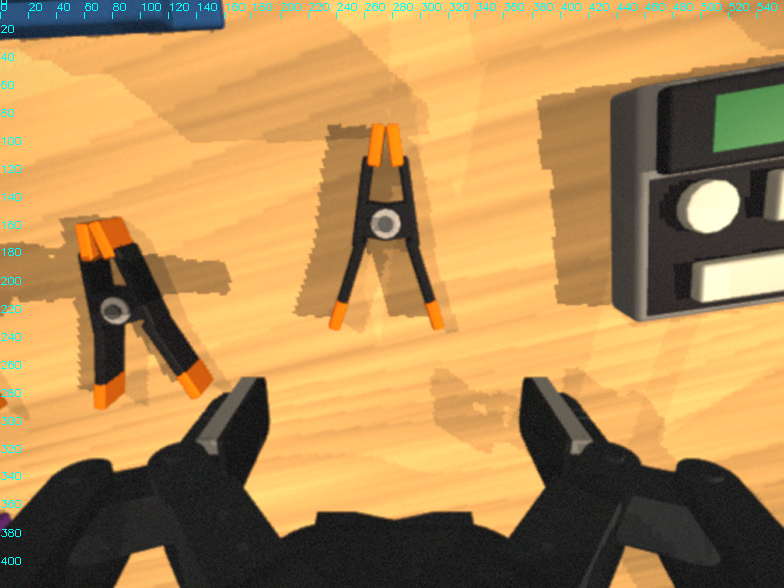

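Request:
step_arm([
  [[1,0,0,40,0,0,0],[1,0,0,80,0,0,0],[1,0,0,110,0,0,0],[1,0,0,127,0,0,0],[1,0,0,127,0,0,0],[1,0,0,127,0,0,0]],
])

```text
t: 2.3
eef_pos: [0.4207, -0.1015, 0.0029]
tool_rot: [0.0, 0.992, -0.125, -0.001]
contact_force: [0.2, 0.2, 0.4]
gripper_width: 0.999
grasp_force: 0.0
```

Request:
step_arm([
  [[1,0,-3,0,0,0,0],[0.4,0,-3,0,0,0,0],[-1,0,-3,0,0,0,0],[-1,0,-3,0,0,0,0],[-1,0,-3,0,0,0,0],[-1,0,-3,0,0,0,0],[-1,0,-3,0,0,0,0],[-1,0,-3,0,0,0,0],[-1,0,-3,0,0,0,0]],
], force=60)

```text
t: 3.05
eef_pos: [0.4233, -0.0976, 0.0051]
tool_rot: [0.0, 0.992, -0.124, 0.002]
contact_force: [-4.6, 1.2, 20.8]
gripper_width: 0.297
grasp_force: 58.1
```

Run:
```python
from h import *
print(bd(-.2),bd(-.141))
plan((.4218,-.0986,.122,-104.2),(*bd(-.2),.122,-11.8),(*bd(-.141),.122,-11.8))
```

```text
[ 0.6192 -0.1856] [ 0.6313 -0.1278]
at [ 0.4233 -0.0976  0.0051]
(0.4218, -0.0986, 0.122, -104.2) [-0.9, 1.3, -116.9] [-0.0, -0.2, 0.0]
(np.float64(0.6192), np.float64(-0.1856), 0.122, -11.8) [212.7, 35.9, 0.0] [0.0, 0.0, -92.4]
(np.float64(0.6313), np.float64(-0.1278), 0.122, -11.8) [59.1, 0.0, 0.0] [0.0, 0.0, 0.0]
```

Request:
step_arm([
  [[-1,0,0,-30,0,0,0],[-1,0,0,-60,0,0,0],[-1,0,0,-95,0,0,0],[-1,0,0,-119,0,0,0],[-1,0,0,-119,0,0,0],[-1,0,0,-119,0,0,0],[-1,0,0,-119,0,0,0]],
])

```text
t: 3.63
eef_pos: [0.4217, -0.0975, 0.1219]
tool_rot: [0.0, 0.992, -0.124, 0.0]
contact_force: [0.0, 0.1, -1.5]
gripper_width: 0.296
grasp_force: 60.8
```

Request:
step_arm([
  [[-1,20,3,0,0,0,-7],[-1,40,6,0,0,0,-14],[-1,60,10,0,0,0,-21],[-1,80,13,0,0,0,-28],[-1,100,16,0,0,0,-35],[-1,120,20,0,0,0,-42],[-1,140,24,0,0,0,-49],[-1,160,28,0,0,0,-56],[-1,180,32,0,0,0,-63],[-1,212.7,35.9,0,0,0,-70]],
])

```text
t: 4.47
eef_pos: [0.6174, -0.1842, 0.1194]
tool_rot: [-0.002, 0.882, 0.471, -0.002]
contact_force: [0.9, 0.5, -1.3]
gripper_width: 0.291
grasp_force: 60.7
```

Run:
```python
from h import *
print(bot.get_obs()["gripper_width"],bot.get_obs()["q"].round(2))
plan((*bd(-.2),.122,-11.8),(*bd(-.141),.122,-11.8))
```

```text
0.2906070941904501 [ 0.48  0.58 -0.39  1.7   0.27  0.92 -0.61]
at [ 0.6174 -0.1842  0.1194]
(np.float64(0.6192), np.float64(-0.1856), 0.122, -11.8) [-0.2, 2.3, -2.6] [-0.3, 0.1, -22.0]
(np.float64(0.6313), np.float64(-0.1278), 0.122, -11.8) [59.1, 0.0, 0.0] [0.0, 0.0, 0.0]
```

Then settle and check with a picture.

Request:
step_arm([
  [[-1,0,1,0,0,0,-7],[-1,0,1,0,0,0,-14],[-1,0,1,0,0,0,-22],[-1,0,1,0,0,0,-22.2],[-1,0,1,0,0,0,-22.2],[-1,0,1,0,0,0,-22.2]],
])

```text
t: 4.97
eef_pos: [0.6197, -0.1848, 0.1209]
tool_rot: [-0.001, 0.778, 0.628, -0.0]
contact_force: [0.4, 1.0, -0.7]
gripper_width: 0.29
grasp_force: 60.7
```

Run:
```python
from h import *
plan((*bd(-.2),.122,-11.8),(*bd(-.141),.122,-11.8)); c=bot.read_camera("wrist")
crop(c,0,0,560,420,1.4,"w2.png")
for by in(-.07,):
  for bx in(-.008,0,.008):
    for z in (.13,.224): print(by,bx,z,(proj(c,[*bd(by,bx),z])*1.4).round())
```

```text
at [ 0.6197 -0.1848  0.1209]
(np.float64(0.6192), np.float64(-0.1856), 0.122, -11.8) [-0.9, -0.3, -1.1] [-0.1, -0.0, -0.4]
(np.float64(0.6313), np.float64(-0.1278), 0.122, -11.8) [59.1, 0.0, 0.0] [0.0, 0.0, 0.0]
-0.07 -0.008 0.13 [356. -53.]
-0.07 -0.008 0.224 [ 197. -984.]
-0.07 0 0.13 [388. -54.]
-0.07 0 0.224 [ 360. -988.]
-0.07 0.008 0.13 [419. -54.]
-0.07 0.008 0.224 [ 525. -988.]
```

View pics/w2.png

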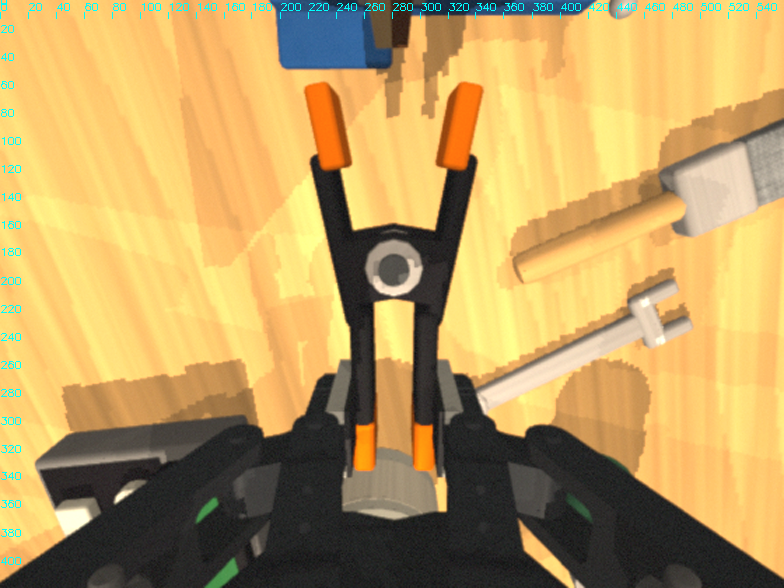

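Request:
step_arm([
  [[-1,15,-0.5,-1,0,0,0],[-1,30,-0.5,-1,0,0,0],[-1,42,-0.5,-1,0,0,0],[-1,52,-0.5,-1,0,0,0],[-1,58,-0.5,-1,0,0,0],[-1,58,-0.5,-1,0,0,0],[-1,58,-0.5,-1,0,0,0]],
])

```text
t: 5.6
eef_pos: [0.632, -0.1277, 0.1231]
tool_rot: [0.0, 0.777, 0.63, -0.0]
contact_force: [0.1, -1.0, -0.9]
gripper_width: 0.292
grasp_force: 60.7
```

Run:
```python
from h import *
plan((*bd(-.141),.122,-11.8)); c=bot.read_camera("wrist")
crop(c,100,0,360,300,2,"w3.png")
```

```text
at [ 0.632  -0.1277  0.1231]
(np.float64(0.6313), np.float64(-0.1278), 0.122, -11.8) [-0.3, -0.7, 1.1] [0.0, 0.0, -0.1]
```

View pics/w3.png

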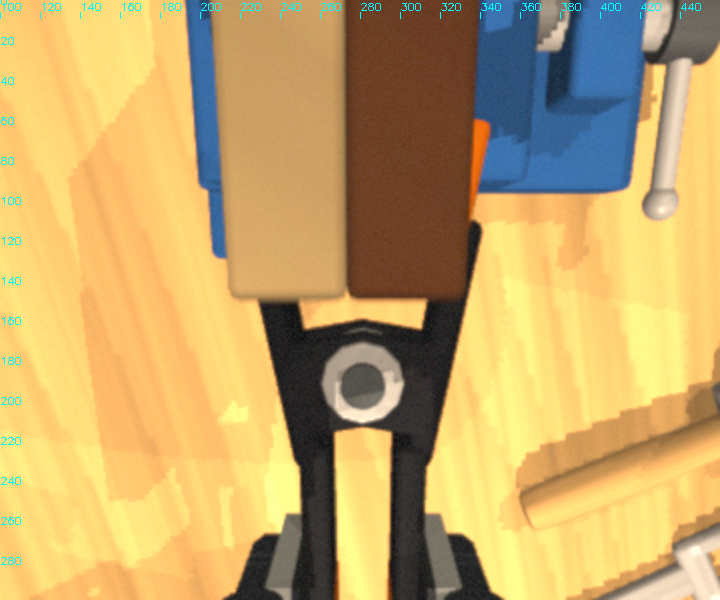

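Request:
step_arm([
  [[-1,0,-0.8,0,0,0,0],[-1,0,-0.8,0,0,0,0],[-0.2,0,-0.8,0,0,0,0],[0,0,-0.8,0,0,0,0],[0.3,0,-0.8,0,0,0,0],[0.7,0,-0.8,0,0,0,0],[1,0,-0.8,0,0,0,0],[1,0,-0.8,0,0,0,0],[1,0,-0.8,0,0,0,0],[1,0,-0.8,0,0,0,0]],
])

```text
t: 6.48
eef_pos: [0.6312, -0.128, 0.1231]
tool_rot: [0.0, 0.777, 0.629, 0.0]
contact_force: [0.5, -0.2, 0.4]
gripper_width: 1.001
grasp_force: 0.0
```

Request:
step_arm([
  [[1,0,0,-30,0,0,0],[1,0,0,-70,0,0,0],[1,0,0,-110,0,0,0],[1,0,0,-140,0,0,0],[1,0,0,-140,0,0,0],[1,0,0,-140,0,0,0]],
])

```text
t: 6.98
eef_pos: [0.6324, -0.1279, 0.2655]
tool_rot: [0.002, 0.777, 0.629, 0.001]
contact_force: [0.1, 0.3, -1.0]
gripper_width: 1.002
grasp_force: 0.0
```

Run:
```python
from h import *
g=off((.4556,.0616),-6.7,-.040);print(g)
plan((*g,.13,83.3),(*g,.006,83.3))
c=bot.read_camera("top"); crop(c,150,115,240,180,3.3,"t2.png")
```

```text
[0.41587317 0.06626683]
at [ 0.6324 -0.1279  0.2655]
(np.float64(0.4158731740184606), np.float64(0.06626682948397333), 0.13, 83.3) [145.0, -252.7, 134.3] [0.2, 0.2, -95.3]
(np.float64(0.4158731740184606), np.float64(0.06626682948397333), 0.006, 83.3) [0.0, 0.0, 124.0] [0.0, 0.0, 0.0]
```

View pics/t2.png

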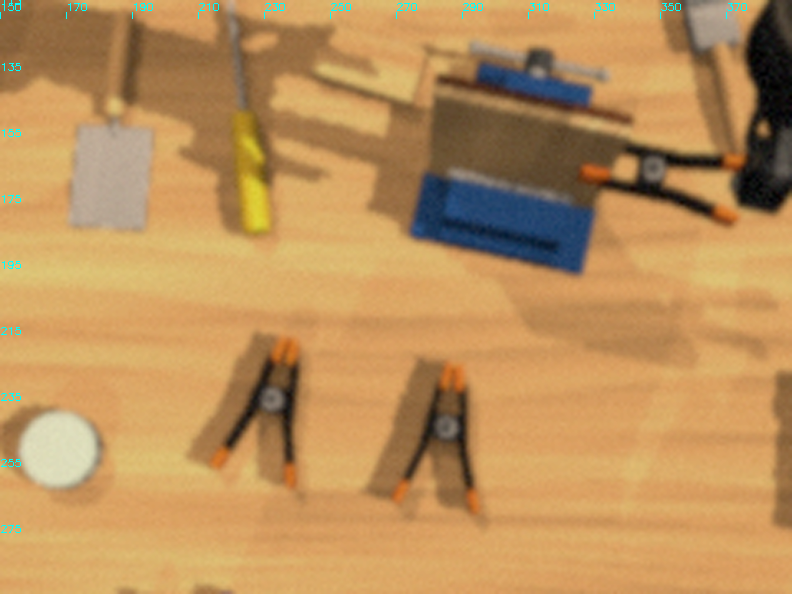

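Request:
step_arm([
  [[1,10,-25,0,0,0,-7],[1,22,-50,0,0,0,-14],[1,36,-75,5,0,0,-21],[1,50,-100,20,0,0,-28],[1,64,-125,40,0,0,-35],[1,80,-150,60,0,0,-42],[1,96,-175,80,0,0,-49],[1,112,-200,100,0,0,-56],[1,130,-225,120,0,0,-63],[1,145,-252.7,134.3,0,0,-70]],
])

```text
t: 7.87
eef_pos: [0.4114, 0.0668, 0.1263]
tool_rot: [-0.002, 0.273, 0.962, -0.0]
contact_force: [-0.0, -0.5, -0.0]
gripper_width: 1.002
grasp_force: 0.0
```

Run:
```python
from h import *
plan((.4159,.0663,.13,83.3),(.4159,.0663,.006,83.3))
print(bot.get_obs()["q"].round(2))
```

```text
at [0.4114 0.0668 0.1263]
(0.4159, 0.0663, 0.13, 83.3) [-4.1, 1.9, -3.7] [-0.0, -0.2, -24.9]
(0.4159, 0.0663, 0.006, 83.3) [0.0, 0.0, 124.0] [0.0, 0.0, 0.0]
[ 0.46  0.32 -0.88  2.2   0.35  0.77  0.37]
```

Request:
step_arm([
  [[1,0,0,0,0,0,-7],[1,0,0,0,0,0,-14],[1,0,0,0,0,0,-21],[1,0,0,0,0,0,-25],[1,0,0,0,0,0,-25],[1,0,0,0,0,0,-25]],
])

```text
t: 8.37
eef_pos: [0.4131, 0.0661, 0.1278]
tool_rot: [-0.001, 0.062, 0.998, 0.0]
contact_force: [-0.1, 0.2, 0.3]
gripper_width: 1.004
grasp_force: 0.0
```

Run:
```python
from h import *
plan((.4159,.0663,.13,83.3),(.4159,.0663,.006,83.3))
c=bot.read_camera("wrist")
for a in(0,.041,-.045): print(a,proj(c,[*off((.4556,.0616),-6.7,a),.02]).round())
```

```text
at [0.4131 0.0661 0.1278]
(0.4159, 0.0663, 0.13, 83.3) [-2.8, 0.6, -2.2] [0.0, -0.1, -0.4]
(0.4159, 0.0663, 0.006, 83.3) [0.0, 0.0, 124.0] [0.0, 0.0, 0.0]
0 [283. 258.]
0.041 [283. 298.]
-0.045 [282. 209.]
```

Request:
step_arm([
  [[1,-2.8,0.6,35,0,0,0],[1,-2.8,0.6,75,0,0,0],[1,-2.8,0.6,105,0,0,0],[1,-2.8,0.6,122,0,0,0],[1,-2.8,0.6,122,0,0,0],[1,-2.8,0.6,122,0,0,0]],
])

```text
t: 8.92
eef_pos: [0.4162, 0.0669, 0.0063]
tool_rot: [-0.001, 0.061, 0.998, -0.0]
contact_force: [-0.0, -0.8, -0.1]
gripper_width: 0.997
grasp_force: 0.0
```

Request:
step_arm([
  [[0.4,0,0,0,0,0,0],[-1,0,0,0,0,0,0],[-1,0,0,0,0,0,0],[-1,0,0,0,0,0,0],[-1,0,0,0,0,0,0],[-1,0,0,0,0,0,0],[-1,0,0,0,0,0,0],[-1,0,0,0,0,0,0]],
], force=60)

```text
t: 9.58
eef_pos: [0.4187, 0.0678, 0.0091]
tool_rot: [0.002, 0.061, 0.998, 0.001]
contact_force: [-5.6, 1.4, 19.9]
gripper_width: 0.299
grasp_force: 57.9
```

Request:
step_arm([
  [[-1,0,0,-25,0,0,0],[-1,0,0,-55,0,0,0],[-1,0,0,-86,0,0,0],[-1,0,0,-86,0,0,0],[-1,0,0,-86,0,0,0],[-1,0,0,-86,0,0,0]],
])

```text
t: 10.08
eef_pos: [0.4169, 0.0659, 0.093]
tool_rot: [0.0, 0.062, 0.998, -0.0]
contact_force: [0.6, 0.2, -1.3]
gripper_width: 0.29
grasp_force: 61.5
```

Run:
```python
from h import *
print(bd(.195),bd(.136))
plan((*bd(.195),.092,-11.8),(*bd(.136),.092,-11.8))
```

```text
[0.7    0.2011] [0.6879 0.1433]
at [0.4169 0.0659 0.093 ]
(np.float64(0.7), np.float64(0.2011), 0.092, -11.8) [-264.3, 168.9, 1.1] [0.0, 0.1, 94.7]
(np.float64(0.6879), np.float64(0.1433), 0.092, -11.8) [-59.1, -0.0, 0.0] [0.0, 0.0, 0.0]
```

Run:
```python
from h import *
plan((.53,.25,.095,13),(*bd(.2),.092,-11.8),(*bd(.136),.092,-11.8))
```

```text
at [0.4169 0.0659 0.093 ]
(0.53, 0.25, 0.095, 13) [-89.6, 196.6, -2.1] [-0.0, 0.1, 69.9]
(np.float64(0.701), np.float64(0.206), 0.092, -11.8) [-81.3, 156.7, 3.0] [0.0, 0.0, 24.8]
(np.float64(0.6879), np.float64(0.1433), 0.092, -11.8) [-64.1, -0.0, 0.0] [0.0, 0.0, 0.0]
```

Request:
step_arm([
  [[-1,-9,20,-2,0,0,7],[-1,-18,40,-2,0,0,14],[-1,-27,60,-2,0,0,21],[-1,-36,80,-2,0,0,28],[-1,-45,100,-2,0,0,35],[-1,-54,120,-2,0,0,42],[-1,-63,140,-2,0,0,49],[-1,-72,160,-2,0,0,56],[-1,-81,180,-2,0,0,63],[-1,-89.6,196.6,-2,0,0,70]],
])

```text
t: 10.92
eef_pos: [0.5293, 0.252, 0.0931]
tool_rot: [-0.001, 0.624, 0.781, -0.001]
contact_force: [-0.1, 0.3, -0.6]
gripper_width: 0.29
grasp_force: 64.2
```

Request:
step_arm([
  [[-1,-16,31,3,0,0,6],[-1,-32,62,3,0,0,12],[-1,-48,94,3,0,0,18],[-1,-65,125,3,0,0,24],[-1,-81.3,156.7,3,0,0,24.8],[-1,-81.3,156.7,3,0,0,24.8],[-1,-81.3,156.7,3,0,0,24.8],[-1,-81.3,156.7,3,0,0,24.8]],
])

```text
t: 11.58
eef_pos: [0.6992, 0.2071, 0.0897]
tool_rot: [-0.001, 0.776, 0.631, -0.002]
contact_force: [0.3, 0.7, -0.2]
gripper_width: 0.287
grasp_force: 64.2
```

Run:
```python
from h import *
plan((*bd(.136),.092,-11.8)); c=bot.read_camera("wrist")
crop(c,0,0,560,420,1.4,"w4.png")
for bx in(-.008,0,.008): print((proj(c,[*bd(.07,bx),.1])*1.4).round())
```

```text
at [0.6992 0.2071 0.0897]
(np.float64(0.6879), np.float64(0.1433), 0.092, -11.8) [-64.8, 1.9, -2.2] [-0.2, 0.1, 0.1]
[379. 663.]
[398. 663.]
[416. 663.]
```

View pics/w4.png

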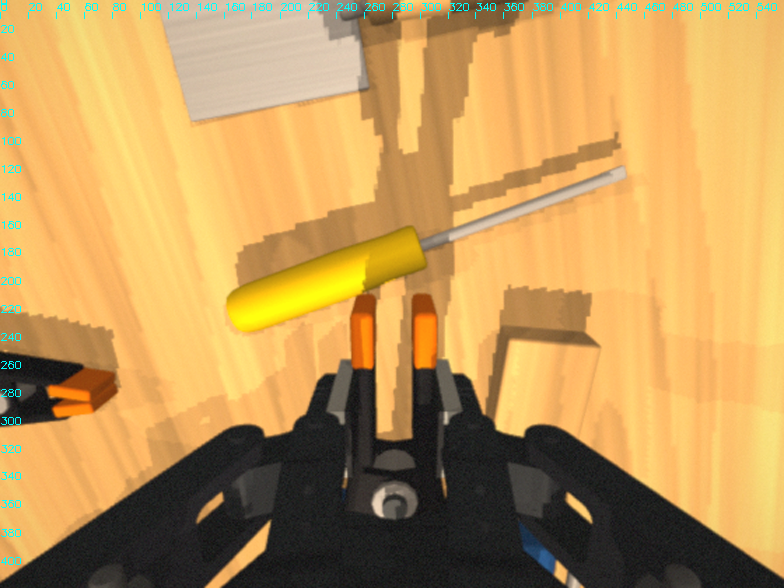

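Request:
step_arm([
  [[-1,-6,1.9,-2,0,0,0],[-1,-12,1.9,-2,0,0,0],[-1,-30,1.9,-2,0,0,0],[-1,-45,1.9,-2,0,0,0],[-1,-57,1.9,-2,0,0,0],[-1,-64.8,1.9,-2,0,0,0],[-1,-64.8,1.9,-2,0,0,0],[-1,-64.8,1.9,-2,0,0,0],[-1,-64.8,1.9,-2,0,0,0]],
])

```text
t: 12.38
eef_pos: [0.6894, 0.1442, 0.094]
tool_rot: [-0.0, 0.776, 0.631, 0.0]
contact_force: [0.3, 0.3, -1.4]
gripper_width: 0.288
grasp_force: 64.2
```

Run:
```python
from h import *
plan((*bd(.136),.092,-11.8))
```

```text
at [0.6894 0.1442 0.094 ]
(np.float64(0.6879), np.float64(0.1433), 0.092, -11.8) [-1.2, -1.3, 2.0] [0.0, -0.1, 0.1]
```

Request:
step_arm([
  [[-1,-1,-1.3,0,0,0,0],[-1,-1,-1.3,0,0,0,0],[-0.2,-1,-1.3,0,0,0,0],[0,-1,-1.3,0,0,0,0],[0.3,-1,-1.3,0,0,0,0],[0.7,-1,-1.3,0,0,0,0],[1,-1,-1.3,0,0,0,0],[1,-1,-1.3,0,0,0,0],[1,-1,-1.3,0,0,0,0],[1,-1,-1.3,0,0,0,0]],
])

```text
t: 13.22
eef_pos: [0.688, 0.1424, 0.0938]
tool_rot: [0.0, 0.776, 0.631, 0.0]
contact_force: [-0.7, -0.6, 0.1]
gripper_width: 1.001
grasp_force: 0.0
```

Request:
step_arm([
  [[1,0,0,-30,0,0,0],[1,0,0,-70,0,0,0],[1,0,0,-110,0,0,0],[1,0,0,-140,0,0,0],[1,0,0,-140,0,0,0],[1,0,0,-140,0,0,0]],
])

```text
t: 13.72
eef_pos: [0.6891, 0.1429, 0.2365]
tool_rot: [0.001, 0.776, 0.631, 0.002]
contact_force: [-0.2, 0.2, -0.8]
gripper_width: 1.001
grasp_force: 0.0
```

Run:
```python
from h import *
g=off((.4754,.2031),-12.4,-.045).round(4)
plan((*g,.13,77.6),(*g,.006,77.6))
c=bot.read_camera("top"); crop(c,150,115,240,180,3.3,"t3.png")
for a in(0,.041,-.055): print(((proj(c,[*off((.4754,.2031),-12.4,a),.026])-[150,115])*3.3).round())
```

```text
at [0.6891 0.1429 0.2365]
(np.float64(0.4314), np.float64(0.2128), 0.13, 77.6) [15.5, -267.0, 105.4] [0.3, 0.1, -89.4]
(np.float64(0.4314), np.float64(0.2128), 0.006, 77.6) [0.0, 0.0, 124.0] [0.0, 0.0, 0.0]
[272. 400.]
[285. 351.]
[255. 466.]
```

View pics/t3.png

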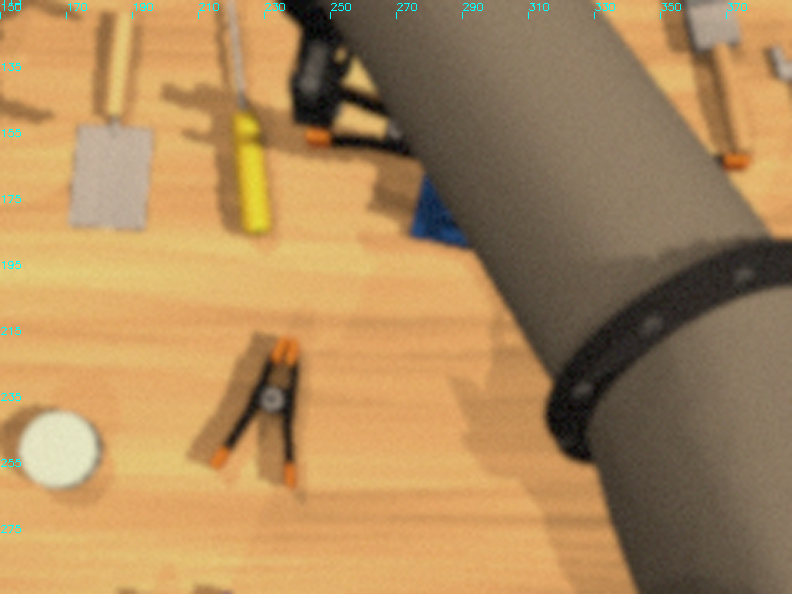

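Request:
step_arm([
  [[1,2,-27,0,0,0,-7],[1,3,-54,0,0,0,-14],[1,5,-80,5,0,0,-21],[1,6,-107,20,0,0,-28],[1,8,-134,35,0,0,-35],[1,10,-160,50,0,0,-42],[1,11,-187,65,0,0,-49],[1,12,-214,80,0,0,-56],[1,14,-240,95,0,0,-63],[1,15.5,-267,105,0,0,-70]],
])

```text
t: 14.6
eef_pos: [0.4268, 0.211, 0.1261]
tool_rot: [-0.002, 0.271, 0.963, -0.001]
contact_force: [-0.4, 0.2, -0.2]
gripper_width: 1.001
grasp_force: 0.0
```

Request:
step_arm([
  [[1,0,0,0,0,0,-7],[1,0,0,0,0,0,-14],[1,0,0,0,0,0,-19.4],[1,0,0,0,0,0,-19.4],[1,0,0,0,0,0,-19.4],[1,0,0,0,0,0,-19.4]],
])

```text
t: 15.1
eef_pos: [0.4293, 0.2117, 0.128]
tool_rot: [-0.001, 0.109, 0.994, -0.0]
contact_force: [0.3, 0.6, -0.2]
gripper_width: 1.001
grasp_force: 0.0
```

Run:
```python
from h import *
plan((.4314,.2128,.006,77.6))
c=bot.read_camera("wrist"); im=c["image"].astype(int)
m=(im[:,:,0]>180)&(im[:,:,1]<150)&(im[:,:,1]>70)&(im[:,:,2]<60)
n,l,s,ct=cv2.connectedComponentsWithStats(m.astype(np.uint8))
for i in range(1,n):
    if s[i,4]>60: print(s[i,4],ct[i].round(),ray(c,*ct[i],.02).round(4))
```

```text
at [0.4293 0.2117 0.128 ]
(0.4314, 0.2128, 0.006, 77.6) [-2.0, 1.6, 122.0] [-0.0, -0.1, -0.2]
```

Target confirmed unmoved in the last top view; grasp it.

Request:
step_arm([
  [[1,-2,1.6,35,0,0,0],[1,-2,1.6,75,0,0,0],[1,-2,1.6,105,0,0,0],[1,-2,1.6,122,0,0,0],[1,-2,1.6,122,0,0,0],[1,-2,1.6,122,0,0,0]],
])

```text
t: 15.65
eef_pos: [0.4315, 0.2133, 0.0064]
tool_rot: [-0.001, 0.108, 0.994, -0.0]
contact_force: [0.5, 0.9, 0.1]
gripper_width: 0.997
grasp_force: 0.0
```

Request:
step_arm([
  [[0.4,0,0,0,0,0,0],[-1,0,0,0,0,0,0],[-1,0,0,0,0,0,0],[-1,0,0,0,0,0,0],[-1,0,0,0,0,0,0],[-1,0,0,0,0,0,0],[-1,0,0,0,0,0,0],[-1,0,0,0,0,0,0]],
], force=60)

```text
t: 16.32
eef_pos: [0.434, 0.2156, 0.0098]
tool_rot: [0.002, 0.108, 0.994, 0.002]
contact_force: [-4.0, 0.4, 17.7]
gripper_width: 0.292
grasp_force: 58.3
```

Request:
step_arm([
  [[-1,0,0,-30,0,0,0],[-1,0,0,-65,0,0,0],[-1,0,0,-105,0,0,0],[-1,0,0,-140,0,0,0],[-1,0,0,-164,0,0,0],[-1,0,0,-164,0,0,0],[-1,0,0,-164,0,0,0],[-1,0,0,-164,0,0,0]],
])

```text
t: 16.98
eef_pos: [0.4318, 0.2125, 0.1706]
tool_rot: [0.0, 0.108, 0.994, -0.0]
contact_force: [-0.3, 0.1, -1.5]
gripper_width: 0.29
grasp_force: 61.0
```

Run:
```python
from h import *
plan((.56,.27,.17,8),(*bd(.21),.17,-11.8),(*bd(.141),.17,-11.8))
```

```text
at [0.4318 0.2125 0.1706]
(0.56, 0.27, 0.17, 8) [-112.8, 83.7, 0.6] [-0.0, 0.1, 69.6]
(np.float64(0.703), np.float64(0.2158), 0.17, -11.8) [-73.6, 134.1, 0.0] [0.0, 0.0, 19.8]
(np.float64(0.6889), np.float64(0.1482), 0.17, -11.8) [-69.1, 0.0, 0.0] [0.0, 0.0, 0.0]
```

Request:
step_arm([
  [[-1,-11,9,0,0,0,7],[-1,-22,17,0,0,0,14],[-1,-33,25,0,0,0,21],[-1,-45,34,0,0,0,28],[-1,-56,42,0,0,0,35],[-1,-67,50,0,0,0,42],[-1,-79,59,0,0,0,49],[-1,-90,67,0,0,0,56],[-1,-101,75,0,0,0,63],[-1,-112.8,83.7,0,0,0,69.6]],
])

```text
t: 17.82
eef_pos: [0.5596, 0.2705, 0.1685]
tool_rot: [-0.001, 0.658, 0.753, -0.002]
contact_force: [0.7, -1.2, -1.7]
gripper_width: 0.286
grasp_force: 61.0
```

Request:
step_arm([
  [[-1,-15,27,0,0,0,6],[-1,-30,54,0,0,0,12],[-1,-45,81,0,0,0,18],[-1,-60,107,0,0,0,19.8],[-1,-73.6,134.1,0,0,0,19.8],[-1,-73.6,134.1,0,0,0,19.8],[-1,-73.6,134.1,0,0,0,19.8],[-1,-73.6,134.1,0,0,0,19.8]],
])

```text
t: 18.48
eef_pos: [0.7017, 0.217, 0.1686]
tool_rot: [-0.001, 0.776, 0.631, -0.002]
contact_force: [-1.2, 1.0, -0.6]
gripper_width: 0.286
grasp_force: 61.0
```

Run:
```python
from h import *
print(bot.get_obs()["gripper_width"])
plan((*bd(.141),.17,-11.8))
```

```text
0.28580516168103187
at [0.7017 0.217  0.1686]
(np.float64(0.6889), np.float64(0.1482), 0.17, -11.8) [-70.0, 1.4, -1.3] [-0.2, 0.1, 0.1]
```

Request:
step_arm([
  [[-1,-15,1,-1,0,0,0],[-1,-30,1,-1,0,0,0],[-1,-45,1,-1,0,0,0],[-1,-58,1,-1,0,0,0],[-1,-70,1,-1,0,0,0],[-1,-70,1,-1,0,0,0],[-1,-70,1,-1,0,0,0],[-1,-70,1,-1,0,0,0]],
])

```text
t: 19.15
eef_pos: [0.6899, 0.1486, 0.172]
tool_rot: [-0.0, 0.776, 0.631, 0.0]
contact_force: [-0.1, 0.0, -1.1]
gripper_width: 0.287
grasp_force: 61.0
```

Run:
```python
from h import *
plan((*bd(.141),.17,-11.8))
```

```text
at [0.6899 0.1486 0.172 ]
(np.float64(0.6889), np.float64(0.1482), 0.17, -11.8) [-0.6, -0.9, 2.0] [0.0, -0.1, 0.0]
```

Request:
step_arm([
  [[-1,-0.5,-0.9,0,0,0,0],[-1,-0.5,-0.9,0,0,0,0],[-0.2,-0.5,-0.9,0,0,0,0],[0,-0.5,-0.9,0,0,0,0],[0.3,-0.5,-0.9,0,0,0,0],[0.7,-0.5,-0.9,0,0,0,0],[1,-0.5,-0.9,0,0,0,0],[1,-0.5,-0.9,0,0,0,0],[1,-0.5,-0.9,0,0,0,0],[1,-0.5,-0.9,0,0,0,0]],
])

```text
t: 19.98
eef_pos: [0.689, 0.1476, 0.1718]
tool_rot: [0.0, 0.776, 0.631, 0.0]
contact_force: [0.5, -0.6, 0.3]
gripper_width: 1.0
grasp_force: 0.0
```

Request:
step_arm([
  [[1,0,0,-30,0,0,0],[1,0,0,-70,0,0,0],[1,0,0,-90,0,0,0],[1,0,0,-90,0,0,0],[1,0,0,-90,0,0,0]],
])

```text
t: 20.4
eef_pos: [0.6897, 0.148, 0.2636]
tool_rot: [0.001, 0.776, 0.631, 0.002]
contact_force: [-0.2, -0.8, -0.4]
gripper_width: 1.004
grasp_force: 0.0
```

Run:
```python
from h import *
plan((.4323,.3738,.13,38),(.4323,.3738,.026,38))
s=bot.read_camera("scene"); a=s["image"][145:285,235:365,::-1]
c=bot.read_camera("top"); b=c["image"][115:275,140:270,::-1]
f=lambda i,k:cv2.convertScaleAbs(cv2.resize(i,(400,int(400*i.shape[0]/i.shape[1])),interpolation=cv2.INTER_CUBIC),alpha=k)
A,B=f(a,1.2),f(b,1.6);H=max(len(A),len(B))
pad=lambda x:cv2.copyMakeBorder(x,0,H-len(x),0,0,0)
cv2.imwrite("pics/ck.png",np.hstack([pad(A),pad(B)]))
# lid centroid
im=c["image"].astype(int);m=(im.min(2)>110)[200:300,130:210]
n,l,st,ct=cv2.connectedComponentsWithStats(m.astype(np.uint8))
for i in range(1,n):
    if st[i,4]>50: print(st[i],ray(c,ct[i][0]+130,ct[i][1]+200,.026))
```

```text
at [0.6897 0.148  0.2636]
(0.4323, 0.3738, 0.13, 38) [168.3, -298.5, 133.0] [0.2, -0.0, -49.8]
(0.4323, 0.3738, 0.026, 38) [0.0, 0.0, 104.0] [0.0, 0.0, 0.0]
[ 26  40  23  22 376] [0.43288519 0.37530096 0.026     ]
```

View pics/ck.png

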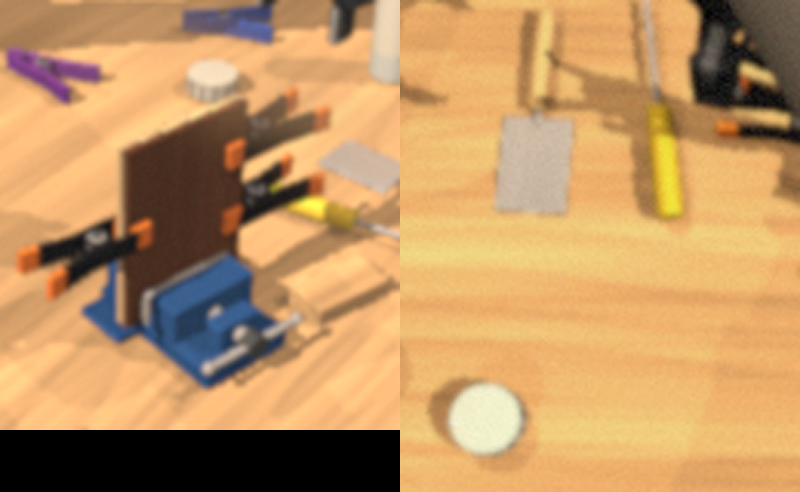

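Request:
step_arm([
  [[1,20,-35,0,0,0,-7],[1,40,-70,0,0,0,-14],[1,60,-105,10,0,0,-21],[1,80,-140,30,0,0,-28],[1,100,-175,55,0,0,-35],[1,120,-210,80,0,0,-42],[1,140,-245,105,0,0,-49],[1,160,-280,125,0,0,-49.8],[1,168.3,-298.5,133,0,0,-49.8],[1,168.3,-298.5,133,0,0,-49.8]],
])

```text
t: 21.33
eef_pos: [0.422, 0.3765, 0.1248]
tool_rot: [-0.004, 0.434, 0.901, -0.003]
contact_force: [-1.1, 0.5, -0.3]
gripper_width: 1.0
grasp_force: 0.0
```

Request:
step_arm([
  [[1,0,0,0,0,0,0],[1,0,0,0,0,0,0],[1,0,0,0,0,0,0]],
])

```text
t: 21.58
eef_pos: [0.4324, 0.3721, 0.1285]
tool_rot: [0.0, 0.439, 0.898, -0.0]
contact_force: [-0.2, 0.8, -0.2]
gripper_width: 1.002
grasp_force: 0.0
```

Run:
```python
from h import *
plan((.4327,.3745,.004,38))
c=bot.read_camera("wrist"); print(proj(c,[.4327,.3745,.026]))
im=c["image"].astype(int);m=(im.min(2)>140)&(im.max(2)-im.min(2)<45)
n,l,st,ct=cv2.connectedComponentsWithStats(m.astype(np.uint8))
for i in range(1,n):
    if st[i,4]>1500: print(st[i],ray(c,*ct[i],.026),ray(c,st[i,0]+st[i,2]/2,st[i,1]+st[i,3]/2,.026))
```

```text
at [0.4324 0.3721 0.1285]
(0.4327, 0.3745, 0.004, 38) [1.8, 1.7, 124.5] [-0.0, 0.0, -0.1]
[283.38484244 210.6966105 ]
```

Request:
step_arm([
  [[1,1.8,1.7,35,0,0,0],[1,1.8,1.7,75,0,0,0],[1,1.8,1.7,105,0,0,0],[1,1.8,1.7,124.5,0,0,0],[1,1.8,1.7,124.5,0,0,0],[1,1.8,1.7,124.5,0,0,0]],
])

```text
t: 22.13
eef_pos: [0.4321, 0.3748, 0.004]
tool_rot: [-0.0, 0.439, 0.898, -0.001]
contact_force: [0.4, 0.8, 0.0]
gripper_width: 0.998
grasp_force: 0.0
```

Request:
step_arm([
  [[0.4,0,0,0,0,0,0],[-1,0,0,0,0,0,0],[-1,0,0,0,0,0,0],[-1,0,0,0,0,0,0],[-1,0,0,0,0,0,0],[-1,0,0,0,0,0,0],[-1,0,0,0,0,0,0]],
], force=40)

```text
t: 22.72
eef_pos: [0.4328, 0.3767, 0.0067]
tool_rot: [0.001, 0.439, 0.899, 0.002]
contact_force: [-1.3, -1.4, 7.7]
gripper_width: 0.713
grasp_force: 42.4
```

Request:
step_arm([
  [[-1,0,0,-30,0,0,0],[-1,0,0,-65,0,0,0],[-1,0,0,-105,0,0,0],[-1,0,0,-140,0,0,0],[-1,0,0,-146,0,0,0],[-1,0,0,-146,0,0,0],[-1,0,0,-146,0,0,0]],
])

```text
t: 23.3
eef_pos: [0.4317, 0.3755, 0.1509]
tool_rot: [0.001, 0.439, 0.899, 0.001]
contact_force: [0.7, -0.7, -1.8]
gripper_width: 0.705
grasp_force: 44.0
```

Run:
```python
from h import *
p,r=tool();plan((.52,.02,.15,-6),(.577,-.338,.15,-30))
c=bot.read_camera("wrist"); cv2.imwrite("pics/lid.png",cv2.resize(c["image"][:,:,::-1],(800,600)))
for d in(0,.031,-.031):
  print([proj(c,p+r.apply([d,0,0])+[0,0,.022]).round(1), proj(c,p+r.apply([0,d,0])+[0,0,.022]).round(1)])
```

```text
at [0.4317 0.3755 0.1509]
(0.52, 0.02, 0.15, -6) [-334.5, -149.2, 0.9] [0.1, 0.0, 44.0]
(0.577, -0.338, 0.15, -30) [-350.1, 94.1, 0.0] [0.0, 0.0, 24.0]
[array([282. , 296.1]), array([282. , 296.1])]
[array([281.9, 230.6]), array([351.8, 295.9])]
[array([282. , 353.2]), array([212.2, 296.2])]
```

View pics/lid.png

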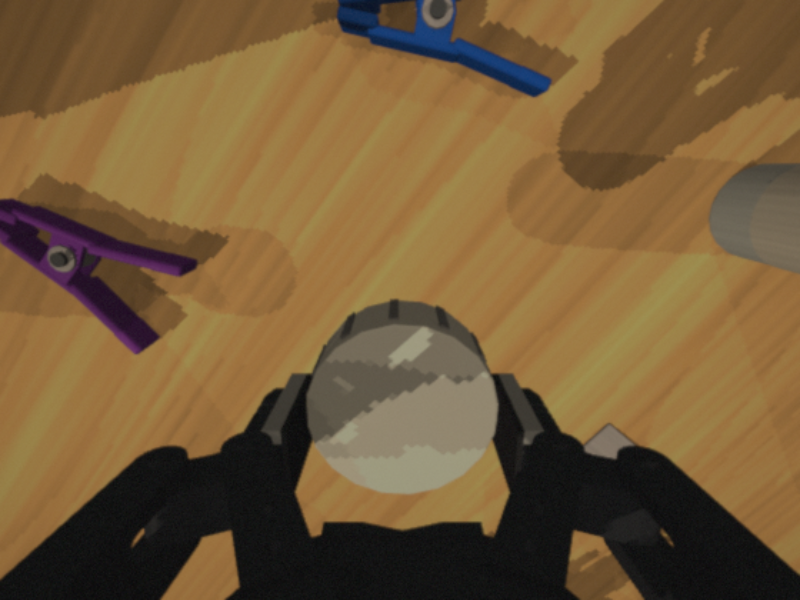

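Request:
step_arm([
  [[-1,-33,-15,0,0,0,4.4],[-1,-67,-30,0,0,0,8.8],[-1,-100,-45,0,0,0,13.2],[-1,-134,-60,0,0,0,17.6],[-1,-167,-75,0,0,0,22],[-1,-200,-90,0,0,0,26.4],[-1,-234,-104,0,0,0,30.8],[-1,-267,-119,0,0,0,35.2],[-1,-301,-134,0,0,0,39.6],[-1,-334.5,-149.2,0,0,0,44]],
])

```text
t: 24.18
eef_pos: [0.5187, 0.0182, 0.1486]
tool_rot: [-0.001, 0.744, 0.668, -0.001]
contact_force: [0.9, 0.7, 0.6]
gripper_width: 0.708
grasp_force: 44.0
```

Run:
```python
from h import *
plan((.527,-.42,.155,-30))
print(bot.get_obs()["gripper_width"])
```

```text
at [0.5187 0.0182 0.1486]
(0.527, -0.42, 0.155, -30) [-434.7, 55.6, -6.3] [-0.2, 0.1, 23.8]
0.707825534670244
```

Request:
step_arm([
  [[-1,-41,5,-6,0,0,3],[-1,-82,10,-6,0,0,6],[-1,-123,16,-6,0,0,9],[-1,-164,21,-6,0,0,12],[-1,-205,26,-6,0,0,15],[-1,-246,31,-6,0,0,18],[-1,-287,36,-6,0,0,21],[-1,-328,42,-6,0,0,23.8],[-1,-369,47,-6,0,0,23.8],[-1,-410,52,-6,0,0,23.8]],
])

```text
t: 25.02
eef_pos: [0.5272, -0.3943, 0.154]
tool_rot: [-0.001, 0.865, 0.502, -0.001]
contact_force: [1.4, -0.4, 0.2]
gripper_width: 0.711
grasp_force: 44.0
```

Request:
step_arm([
  [[-1,-24,3,0,0,0,0],[-1,-24,3,0,0,0,0],[-1,-24,3,0,0,0,0],[-1,-24,3,0,0,0,0]],
])

```text
t: 25.35
eef_pos: [0.5188, -0.4137, 0.1544]
tool_rot: [-0.002, 0.865, 0.502, -0.0]
contact_force: [-0.1, 0.1, -1.2]
gripper_width: 0.712
grasp_force: 44.0
```

Run:
```python
from h import *
p,r=tool();plan((.577,-.338,.155,-30))
c=bot.read_camera("wrist"); cv2.imwrite("pics/tub.png",cv2.resize(c["image"][:,:,::-1],(800,600)))
for z,R in((.08,.0255),(.072,.033),(.064,.042)):
  pts=np.array([proj(c,[.5768+R*np.cos(a),-.338+R*np.sin(a),z]) for a in np.linspace(0,6.28,40)])*800/560
  print(z,"cols",pts[:,0].min().round(),pts[:,0].max().round(),"rows",pts[:,1].min().round(),pts[:,1].max().round())
for h in(.018,.0195,.021):
  pts=np.array([proj(c,p+[.031*np.cos(a),.031*np.sin(a),h]) for a in np.linspace(0,6.28,40)])*800/560
  print(h,"lid cols",pts[:,0].min().round(),pts[:,0].max().round(),"rows",pts[:,1].min().round(),pts[:,1].max().round())
```

```text
at [ 0.5188 -0.4137  0.1544]
(0.577, -0.338, 0.155, -30) [94.6, 12.9, -0.6] [-0.2, -0.1, 0.2]
0.08 cols 373.0 485.0 rows 63.0 183.0
0.072 cols 358.0 498.0 rows 48.0 198.0
0.064 cols 341.0 513.0 rows 31.0 215.0
0.018 lid cols 303.0 498.0 rows 326.0 497.0
0.0195 lid cols 302.0 499.0 rows 327.0 500.0
0.021 lid cols 301.0 500.0 rows 329.0 503.0
```

View pics/tub.png

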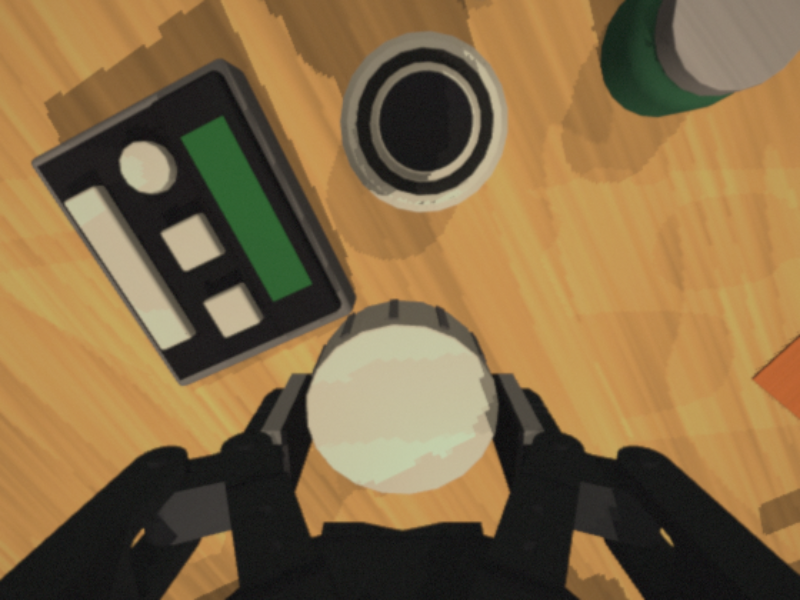

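Request:
step_arm([
  [[-1,30,3,-1,0,0,0],[-1,60,6,-1,0,0,0],[-1,80,9,-1,0,0,0],[-1,93.9,10.6,-1,0,0,0],[-1,93.9,10.6,-1,0,0,0],[-1,93.9,10.6,-1,0,0,0],[-1,93.9,10.6,-1,0,0,0]],
])

```text
t: 25.98
eef_pos: [0.574, -0.3404, 0.157]
tool_rot: [0.0, 0.865, 0.501, -0.001]
contact_force: [-0.2, 0.0, -0.5]
gripper_width: 0.709
grasp_force: 44.0
```

Run:
```python
from h import *
plan((.575,-.3377,.100,-30))
```

```text
at [ 0.574  -0.3404  0.157 ]
(0.575, -0.3377, 0.1, -30) [3.0, -0.5, 57.0] [-0.0, 0.1, 0.1]
```

Request:
step_arm([
  [[-1,3,-0.5,25,0,0,0],[-1,3,-0.5,45,0,0,0],[-1,3,-0.5,57,0,0,0],[-1,3,-0.5,57,0,0,0],[-1,3,-0.5,57,0,0,0]],
])

```text
t: 26.4
eef_pos: [0.5752, -0.3372, 0.0998]
tool_rot: [-0.0, 0.866, 0.501, -0.001]
contact_force: [-0.1, 0.2, -0.6]
gripper_width: 0.707
grasp_force: 44.0
```

Run:
```python
from h import *
plan((.575,-.3377,.080,-30))
```

```text
at [ 0.5752 -0.3372  0.0998]
(0.575, -0.3377, 0.08, -30) [-0.5, 0.1, 19.8] [-0.1, 0.0, 0.1]
```

Request:
step_arm([
  [[-1,-0.4,0,4,0,0,0],[-1,-0.4,0,8,0,0,0],[-1,-0.4,0,12,0,0,0],[-1,-0.4,0,16,0,0,0],[-1,-0.4,0,20,0,0,0],[-1,-0.4,0,20,0,0,0]],
])

```text
t: 26.9
eef_pos: [0.5755, -0.3361, 0.0793]
tool_rot: [-0.001, 0.865, 0.502, -0.0]
contact_force: [-0.1, 0.1, -0.7]
gripper_width: 0.71
grasp_force: 44.0
```

Request:
step_arm([
  [[-1,0,0,2,0,0,0],[-1,0,0,4,0,0,0],[-1,0,0,6,0,0,0],[-1,0,0,8,0,0,0],[-1,0,0,8,0,0,0]],
])

```text
t: 27.32
eef_pos: [0.5761, -0.3363, 0.0731]
tool_rot: [0.0, 0.865, 0.502, -0.0]
contact_force: [-2.8, 1.4, 6.7]
gripper_width: 0.709
grasp_force: 44.7
```

Request:
step_arm([
  [[0,0,0,0,0,0,0],[1,0,0,0,0,0,0],[1,0,0,0,0,0,0],[1,0,0,0,0,0,0],[1,0,0,-30,0,0,0],[1,0,0,-60,0,0,0],[1,0,0,-60,0,0,0],[-1,0,0,-60,0,0,0],[-1,0,0,-60,0,0,0],[-1,0,0,-60,0,0,0]],
])

```text
t: 28.15
eef_pos: [0.5752, -0.3361, 0.1309]
tool_rot: [-0.001, 0.865, 0.502, -0.001]
contact_force: [-0.1, 0.0, -0.4]
gripper_width: 0.602
grasp_force: 0.0
```

Request:
step_arm([
  [[-1,0,0,0,0,0,0],[-1,0,0,0,0,0,0],[-1,0,0,0,0,0,0],[-1,0,0,0,0,0,0]],
])

```text
t: 28.48
eef_pos: [0.5759, -0.3363, 0.1317]
tool_rot: [-0.0, 0.865, 0.502, -0.0]
contact_force: [0.3, 0.0, 0.6]
gripper_width: 0.006
grasp_force: 0.0
```

Run:
```python
from h import *
plan((.5765,-.336,.094,-30))
c=bot.read_camera("wrist")
cs=[]
im=cv2.cvtColor(c["image"],cv2.COLOR_RGB2HSV)
m=((im[:,:,1]<70)&(im[:,:,2]>90)).astype(np.uint8)
n,l,st,ct=cv2.connectedComponentsWithStats(m)
for i in range(1,n):
    if st[i,4]>2000: print(st[i],ct[i].round(),ray(c,*ct[i],.092).round(4))
print(proj(c,[.5765,-.336,.092]), bot.get_obs()["contact_force"].round(1))
```

```text
at [ 0.5759 -0.3363  0.1317]
(0.5765, -0.336, 0.094, -30) [0.6, 0.4, 37.7] [-0.0, -0.0, 0.2]
[ 303    0  126  121 3296] [362.  57.] [ 0.6666 -0.2654  0.092 ]
[ 447  113   98   96 7262] [495. 161.] [ 0.7106 -0.3543  0.092 ]
[ 225  160  112  123 9052] [281. 218.] [ 0.5843 -0.3222  0.092 ]
[  16  193  110  161 3382] [ 78. 289.] [ 0.4422 -0.2978  0.092 ]
[281.22164736 241.79344382] [ 0.3 -1.  -0.4]
```

Request:
step_arm([
  [[-1,1,0.4,20,0,0,0],[-1,1,0.4,32,0,0,0],[-1,1,0.4,36,0,0,0],[-1,1,0.4,38,0,0,0],[-1,1,0.4,40,0,0,0],[-1,1,0.4,42,0,0,0],[-1,1,0.4,43,0,0,0],[-1,1,0.4,44,0,0,0]],
])

```text
t: 29.2
eef_pos: [0.5767, -0.3357, 0.0918]
tool_rot: [0.0, 0.865, 0.501, -0.0]
contact_force: [-11.8, 6.1, 27.9]
gripper_width: 0.002
grasp_force: 14.2
```

Request:
step_arm([
  [[-1,0,0,-20,0,0,0],[-1,0,0,-44,0,0,0],[-1,0,0,-44,0,0,0],[-1,0,0,-44,0,0,0]],
])

```text
t: 29.53
eef_pos: [0.5784, -0.3365, 0.1347]
tool_rot: [0.002, 0.865, 0.502, 0.001]
contact_force: [-0.2, 0.2, -0.7]
gripper_width: -0.003
grasp_force: 0.0
```

Run:
```python
from h import *
plan((.4342,-.2781,.09,-30),(.4342,-.2781,.048,-30),(.4342,-.2781,.09,-30),(.4301,-.3244,.09,-30),(.3870,-.3209,.09,-30))
s=bot.read_camera("scene")
H=cv2.cvtColor(s["image"],cv2.COLOR_RGB2HSV); m=((H[:,:,0]>=5)&(H[:,:,0]<14)&(H[:,:,1]>190)&(H[:,:,2]>150)).astype(np.uint8)
n,l,st,ct=cv2.connectedComponentsWithStats(m)
for i in range(1,n):
    if st[i,4]>8: print(st[i,4],ct[i].round(1))
for by,z in((-.055,.133),(.055,.103),(.055,.182)): print("exp",proj(s,[*bd(by,.012),z]).round(1))
print("lid exp",proj(s,[.5765,-.336,.092]).round(1),"loose",proj(s,[.5765,-.336,.098]).round(1))
M=((H[:,:,1]<60)&(H[:,:,2]>120)).astype(np.uint8); n,l,st,ct=cv2.connectedComponentsWithStats(M[250:320,150:215])
print([(st[i].tolist()) for i in range(1,n) if st[i,4]>30])
# key refinement from the stored wrist view is skipped
```

```text
at [ 0.5784 -0.3365  0.1347]
(0.4342, -0.2781, 0.09, -30) [-21.0, -154.3, 44.0] [0.3, -0.0, 0.2]
(0.4342, -0.2781, 0.048, -30) [0.0, 0.0, 42.0] [0.0, 0.0, 0.0]
(0.4342, -0.2781, 0.09, -30) [0.0, 0.0, -42.0] [0.0, 0.0, 0.0]
(0.4301, -0.3244, 0.09, -30) [-42.1, 19.6, 0.0] [0.0, 0.0, 0.0]
(0.387, -0.3209, 0.09, -30) [-18.5, -39.1, 0.0] [0.0, 0.0, 0.0]
exp [281.  220.5]
exp [310.  214.5]
exp [311.3 192. ]
lid exp [182.2 274.2] loose [181.9 272.5]
[[12, 0, 10, 9, 69], [0, 7, 9, 10, 64], [17, 16, 33, 45, 992], [52, 58, 13, 12, 119]]
```

Request:
step_arm([
  [[-1,-5,-38,0,0,0,0],[-1,-10,-76,10,0,0,0],[-1,-16,-115,25,0,0,0],[-1,-21,-154.3,44,0,0,0],[-1,-21,-154.3,44,0,0,0],[-1,-21,-154.3,44,0,0,0],[-1,-21,-154.3,44,0,0,0]],
])

```text
t: 30.17
eef_pos: [0.4328, -0.2774, 0.0881]
tool_rot: [-0.0, 0.865, 0.502, 0.0]
contact_force: [0.8, 0.2, 0.2]
gripper_width: -0.003
grasp_force: 0.0
```

```bash
cat > chk.py <<'E'
from h import *
s=bot.read_camera("scene"); im=s["image"].astype(int)
m=((im[:,:,0]-im[:,:,2]>110)&(im[:,:,0]-im[:,:,1]>60)).astype(np.uint8)
n,l,st,ct=cv2.connectedComponentsWithStats(m)
for i in range(1,n):
    if st[i,4]>8 and 150<ct[i][1]<300: print(st[i,4],ct[i].round(1))
E
python3 chk.py
python3 - <<'E'
from h import *
plan((.4342,-.2781,.048,-30),(.4342,-.2781,.036,-30))
E
```

```text
10 [339.5 180. ]
22 [310.4 193.9]
9 [327.7 195.9]
10 [338.2 202. ]
15 [280.8 218.4]
45 [243.  228.3]
35 [251.9 236.6]
at [ 0.4341 -0.2779  0.0886]
(0.4342, -0.2781, 0.048, -30) [-0.1, 0.2, 40.6] [0.1, -0.0, 0.2]
(0.4342, -0.2781, 0.036, -30) [0.0, 0.0, 12.0] [0.0, 0.0, 0.0]
```

Request:
step_arm([
  [[-1,0,0,30,0,0,0],[-1,0,0,42,0,0,0],[-1,0,0,48,0,0,0],[-1,0,0,52.5,0,0,0],[-1,0,0,52.5,0,0,0],[-1,0,0,52.5,0,0,0]],
])

```text
t: 30.72
eef_pos: [0.4341, -0.2777, 0.0378]
tool_rot: [0.001, 0.865, 0.502, 0.0]
contact_force: [-5.6, 3.9, 19.1]
gripper_width: 0.003
grasp_force: 9.2
```

Request:
step_arm([
  [[-1,0,0,-25,0,0,0],[-1,0,0,-45,0,0,0],[-1,-21,10,-45,0,0,0],[-1,-42.1,19.6,-45,0,0,0],[-1,-42.1,19.6,-45,0,0,0],[-1,-42.1,19.6,-45,0,0,0],[-1,-42.1,19.6,-45,0,0,0]],
])

```text
t: 31.3
eef_pos: [0.4295, -0.3235, 0.0811]
tool_rot: [0.0, 0.865, 0.502, 0.0]
contact_force: [-0.3, 0.4, -0.3]
gripper_width: 0.003
grasp_force: 0.0
```

Run:
```python
from h import *
plan((.4301,-.3244,.036,-30))
```

```text
at [ 0.4295 -0.3235  0.0811]
(0.4301, -0.3244, 0.036, -30) [-0.5, 0.9, 45.1] [0.1, -0.0, 0.2]
```

Round key bottomed (z 0.0378). Middle key next, then the bar.

Request:
step_arm([
  [[-1,0,0.5,25,0,0,0],[-1,0,0.5,36,0,0,0],[-1,0,0.5,41,0,0,0],[-1,0,0.5,45.2,0,0,0],[-1,0,0.5,45.2,0,0,0],[-1,0,0.5,45.2,0,0,0]],
])

```text
t: 31.8
eef_pos: [0.4291, -0.3224, 0.0377]
tool_rot: [-0.001, 0.865, 0.502, -0.001]
contact_force: [-7.2, 6.0, 24.7]
gripper_width: -0.001
grasp_force: 13.0
```

Request:
step_arm([
  [[-1,0,0,-25,0,0,0],[-1,0,0,-45,0,0,0],[-1,-9,-20,-45,0,0,0],[-1,-18.5,-39.1,-45,0,0,0],[-1,-18.5,-39.1,-45,0,0,0],[-1,-18.5,-39.1,-45,0,0,0],[-1,-18.5,-39.1,-45,0,0,0]],
])

```text
t: 32.38
eef_pos: [0.3868, -0.3203, 0.0808]
tool_rot: [0.0, 0.865, 0.502, 0.0]
contact_force: [-0.7, -0.5, -0.5]
gripper_width: 0.002
grasp_force: 0.0
```

Run:
```python
from h import *
plan((.387,-.3209,.036,-30))
```

```text
at [ 0.3868 -0.3203  0.0808]
(0.387, -0.3209, 0.036, -30) [-0.4, 0.5, 44.8] [0.0, -0.0, 0.2]
```

Request:
step_arm([
  [[-1,0,0,25,0,0,0],[-1,0,0,36,0,0,0],[-1,0,0,41,0,0,0],[-1,0,0,45,0,0,0],[-1,0,0,45,0,0,0],[-1,0,0,45,0,0,0]],
])

```text
t: 32.88
eef_pos: [0.3866, -0.3199, 0.0377]
tool_rot: [-0.0, 0.865, 0.502, -0.0]
contact_force: [-6.8, 6.3, 29.4]
gripper_width: -0.001
grasp_force: 14.6
```

Request:
step_arm([
  [[-1,0,0,-25,0,0,0],[-1,0,0,-60,0,0,0],[-1,0,0,-100,0,0,0],[-1,0,0,-140,0,0,0],[-1,0,0,-140,0,0,0],[-1,0,0,-140,0,0,0]],
])

```text
t: 33.38
eef_pos: [0.3878, -0.3213, 0.1783]
tool_rot: [0.002, 0.865, 0.502, 0.001]
contact_force: [0.2, -0.9, -0.8]
gripper_width: 0.002
grasp_force: 0.0
```

```bash
python3 chk.py; python3 -c "
from station import bot
o=bot.get_obs();print(o['eef_pos'],o['contact_force'])"
```

```text
10 [329.5 174. ]
10 [339.5 180. ]
22 [310.4 193.9]
9 [327.7 195.9]
10 [338.2 202. ]
14 [280.9 218.3]
44 [243.  228.6]
38 [251.9 236.3]
[ 0.38647966 -0.32051278  0.17634722] [-0.67228274  0.7978532   0.19820473]
```

```bash
python3 -c "
from station import bot
print(bot.hand_in())"
```

```text
the job is handed in; nothing more can be done
None
```

I clipped all three black clamps onto the boards (two on the +y edge, one on the −y edge), pressed the lid home, pressed the round, middle square and bar keys in that order, and handed the job in at about 33 s; the hand-in gave no verdict back.

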